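Centre the plunger on the scale pan and record its weight

TASK

The top-heavy brass plunger stands off-centre on the small round pan of the counting scale. Nudge it low down with light taps of the fingertips until its foot stands wholly inside the blue ring, without pinching, lifting, tipping or shoving it hard, then take the fingers off it and press the green key of the scale right down and let it go. Leave everything else on the table where it is.

Things in the scene. Friction and masses are not known exactly. Their poses are not given: they have to be found in the camera images.
- plunger: top-heavy plunger on the pan, 46 mm tall, about 0.12 kg. Black round foot 26 mm across and 10 mm high, steel stem 12 mm across up to 26 mm, heavy brass head 22 mm across above it. Origin: centre of the foot's underside, z up. Pushed slowly at the foot it slides (0.4 to 1.2 N) and stops where the push stops; pushed at the head it topples; it falls over beyond about 20 degrees
- pan_center (a point): centre of the top of the scale's fixed round steel pan, 100 mm across, 7 mm thick, its top 75 mm above the table and 30 mm above the flat housing, so fingers have room outside its edge. Round this centre a blue ring is painted (inner diameter 42 mm, outer 47 mm) on whose white inside the plunger belongs; it starts 24 to 33 mm off, in any direction
- scale: housing of the scale, fixed, 240 mm (its x) by 190 mm (its y), top face 45 mm above the table; origin at the centre of its underside. The pan's centre is at x +35 mm in its frame; a dark display and the green key lie on top of its side towards the robot (x -82 mm)
- key_top (a point): centre of the top of the green round push key, 28 mm in diameter, in a black collar on the scale's housing; it is pressed straight down
- key (a joint): travel of the green key, m: 0 released, 0.006 fully down; a spring pushes it back, about 5 N holds it fully down
- spare_a: a spare plunger like the one on the pan, standing on the table beside the scale; bystander, leave alone; origin at the centre of its underside
- spare_b: a spare plunger like the one on the pan, standing on the table beside the scale; bystander, leave alone; origin at the centre of its underside
- bearing: steel bearing ring, 52 mm in diameter, 15 mm high, lying beside the scale; bystander; origin at the centre of its underside
- jar: round jar with a red cap, 64 mm in diameter, 85 mm high; bystander; origin at the centre of its underside
- carton: yellow carton 110 x 75 x 50 mm; bystander; origin at the centre of its underside
- spacer: plain steel spacer, 32 mm in diameter, 40 mm high; bystander; origin at the centre of its underside
- cup: grey cup 72 mm in diameter, 60 mm high; bystander; origin at the centre of its underside
Not all that is in view belongs to the job. What is shaped like the plunger but purple or red is not meant.

How it is judged:
By the outcome, as a careful person would: the job done as asked, in the order asked, and still so for the second after the job is handed in, with the robot touching nothing.
It also fails if it takes over 51 s, if anything falls off the work surface, if the arm or the gripper's body presses on something with over 40 N, if the wrist force passes 120 N, or if a joint passes its speed limit or range.

ROBOT

A 6-joint arm with a two-finger parallel gripper is mounted at the origin on the work surface. World frame = base frame: x ahead of the robot, y to its left, z up, the work surface at z = 0. Lengths are in m, angles in rad, forces in N, time in s.
With the tool pointing down it reaches from about 0.375 to 0.975 m from the base axis. Payload 3.8 kg.
Tool frame: the origin (TCP) lies on the centre line of the jaws, within the pads' length; the fingertips stand 14 mm ahead of it and the grasp point (between the pads) lies 5 mm behind it (bot.finger_overhang is the distance from the TCP to the fingertips, in m); z points along the fingers, y is the line along which they close (so a half turn about z gives the same grasp; the last joint's range is limited). The gripper opens to 85 mm and grips with 20 to 120 N. Pads are 22 mm wide; open, the fingers measure 114 mm over their backs; the gripper's body (76 mm by 85 mm) begins 54 mm behind the grasp point. The pads swing forward as they close: fully open they stand 13 mm farther back than shut.
Start: joints at [-0.037, 0.264, 1.604, -0, 1.274, -0.037], TCP at [0.675, -0, 0.209] pointing down, gripper open.
Joint ranges: [-2.63, 2.63], [-0.94, 2.18], [0.31, 2.57], [-1.31, 4.45], [0, 2.66], [-2.55, 2.55]. Speed limits (rad/s): [2.57, 2.57, 3.14, 3.14, 3.14, 3.14].

INTERFACE

Orientations are given as a rotation vector (axis times angle).
In Python, from cell import bot, viewer gives the robot as it stands.
- The arm moves only by the tool move_arm, never from a script. Its arguments are lists of equal length, an entry for each row: "slide": the shift along the tool's x, y, z in mm, a list of three; "yaw": the turn about the tool's z in rad; "gripper": the opening in per cent of the stroke, from 0 (shut) to 100 (fully open). A call has 1 to 5 rows; each row is the pose to reach, as a shift and turn from the pose commanded when the call began, along the tool's axes at that moment; what a row does not reach only later rows make up. A row lasts 1/8 s, in which the tool goes at most 62.5 mm and 10.7 degrees, less where a joint would pass 70% of its speed; a pose out of reach is approached as far as the arm can. A call with a gripper value outside its range is refused whole. The fingers move at their own pace and stop on an object; "squeeze" is the grip in N (left out, the last holds). Time passes only in rows, so rows that repeat a pose let the fingers close. It gives the time, the measured TCP pose, the force, the opening and the grip force at its end, in the units of the state.
- bot.read_state(): the state, without advancing time (a new reading comes with each control period).
- viewer.camera(name): name is "scene" or "side" or "wrist"; returns a dict with "frame" (384x512x3 uint8, red, green, blue), "depth" (384x512 float32, m along the optical axis (not along the pixel's ray), 0 where there is no reading), "camera_matrix" (3x3 intrinsics, pixels), "R" (3x3) and "t" (3): a world point X has camera coordinates R X + t. Camera axes: x right, y down, z forward; pixel columns grow to the right and rows downward; lengths in m; the calibration is good to about 2 mm. A picture is of the moment at which its call begins.
- bot.close_job(): hands the job in; it is judged then, once.
The state is a dict: "time_s": time; "qpos": joint angles; "joint_vel": joint speeds; "tau": joint torques, N m; "ee_pos": TCP position; "tcp_rot": TCP orientation; "ft_force": force on the tool from outside, world axes, zero at the start; "moment": the same for the moment, N m; "gripper_width": opening from 0.0 (shut) to 1.0 (fully open); "grasp_force": force on a finger pad.
Only numpy, scipy, OpenCV 4.12 (cv2) and the standard library are available. Lean on these libraries where they do the work, as an engineer would, in place of code of your own. Each camera call takes 0.05 s, during which the arm holds its last target. There are 200 camera calls.

## Working session

There is one attempt and no reset: what is moved stays moved. The work goes in short steps, Python scripts to look and compute and a tool call to move; the robot and the scene stay as the last step left them, time stands still between calls to the robot, and variables do not carry over. Pictures are saved under pics/ and viewed, at most 10 in all, crops included, and the job is handed in when it is done.

Besides the shell and the picture viewer there is one more tool, called by a JSON object that holds its "op" and its "data", one argument or row to a line. move_arm: Moves the arm, as the interface text tells. Its arguments: {"type":"object","properties":{"slide":{"type":"array","items":{"type":"array","items":{"type":"number"}}},"yaw":{"type":"array","items":{"type":"number"}},"gripper":{"type":"array","items":{"type":"number"}},"squeeze":{"type":"number"}},"required":["slide","yaw","gripper"]}

```bash
mkdir -p pics; cat > h.py <<'E'
import numpy as np, cv2
from cell import bot, viewer
def px2w(c,u,v,z=None):
    K,R,t=c["camera_matrix"],np.array(c["R"]),np.array(c["t"])
    r=np.linalg.inv(K)@np.array([u,v,1.]); C=-R.T@t; d=R.T@r
    s=(z-C[2])/d[2] if z is not None else c["depth"][int(v),int(u)]
    return C+s*d
def w2px(c,X):
    p=c["camera_matrix"]@(np.array(c["R"])@np.array(X)+c["t"]); return p[:2]/p[2]
def save(c,n,box=None,k=1):
    f=c["frame"][:,:,::-1]
    if box: f=f[box[1]:box[3],box[0]:box[2]]
    cv2.imwrite("pics/"+n,cv2.resize(f,None,fx=k,fy=k,interpolation=cv2.INTER_CUBIC))
E
python3 - <<'E'
from h import *
import pickle
cs={n:viewer.camera(n) for n in("scene","side","wrist")}
pickle.dump(cs,open("c0.pkl","wb"))
f=np.vstack([np.hstack([cs["scene"]["frame"],cs["side"]["frame"]]),np.hstack([cs["wrist"]["frame"],cs["wrist"]["frame"]*0])])
cv2.imwrite("pics/a.png",cv2.resize(f[:,:,::-1],(800,600)))
for n in cs: print(n,cs[n]["camera_matrix"][0],-np.array(cs[n]["R"]).T@cs[n]["t"])
s=bot.read_state();print(s, bot.finger_overhang)
E
```

```text
scene [373.50399042   0.         255.60061193] [1.05676179 0.49775841 0.7147644 ]
side [486.32457281   0.         254.12389611] [ 0.10500528 -1.05849783  0.76694135]
wrist [301.86786343   0.         253.49619025] [0.67273987 0.07342203 0.37205041]
{'time_s': 0.15, 'qpos': array([-3.69239122e-02,  2.64568664e-01,  1.60506032e+00,  1.65607077e-05,
        1.27370911e+00, -3.68557092e-02]), 'joint_vel': array([ 2.14401863e-03, -1.08414934e-03, -3.75302097e-03,  3.63161851e-04,
       -7.01182340e-05,  8.60045293e-04]), 'tau': array([-4.44535381e-04, -5.15905774e+01, -3.67958951e+01, -2.06692371e-04,
        8.09489022e-03,  2.50629785e-05]), 'ee_pos': array([6.74393473e-01, 1.02738046e-05, 2.08255770e-01]), 'tcp_rot': array([-2.22061028e+00, -2.22044803e+00,  1.84689200e-03]), 'ft_force': array([-0.21241167,  0.30796585,  1.11146871]), 'moment': array([ 0.02544833, -0.06789396, -0.03815904]), 'grasp_force': 0.0, 'gripper_width': 0.9973456256647085} 0.014
```

View pics/a.png

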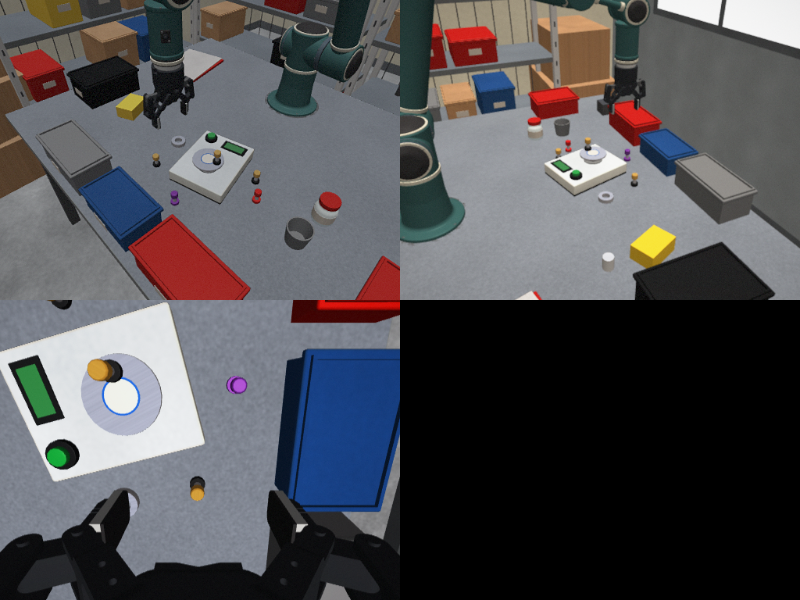

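The picture shows three brass plungers. In the wrist quadrant one is on the pan (head 98,370, black foot ~115,371) and one is on the table (197,487). The second spare is at the top left. The one on the pan is the one meant. The purple one (237,385) is a decoy. I'll confirm and measure in an enlarged crop.

```bash
python3 - <<'E'
from h import *
import pickle
c=pickle.load(open("c0.pkl","rb"))["wrist"]
# wrist full px = view px *512/400 ; v=(view-300)*1.28
save(c,"b.png",(0,0,270,230),2.9)
f=c["frame"]; hsv=cv2.cvtColor(f,cv2.COLOR_RGB2HSV)
m=cv2.inRange(hsv,(100,130,120),(125,255,255)); m[:, :100]=0; m[:,190:]=0; m[170:]=0
p=np.argwhere(m)[:,::-1]; print(len(p))
W=np.array([px2w(c,u,v,.075) for u,v in p])
from scipy.optimize import least_squares
r=least_squares(lambda q:np.hypot(W[:,0]-q[0],W[:,1]-q[1])-q[2],[*W[:,:2].mean(0),.022],loss="soft_l1",f_scale=.002);print("ring",r.x, np.abs(r.fun).max())
g=cv2.inRange(hsv,(50,150,120),(75,255,255)); g[:160]=0; g[:,130:]=0
p=np.argwhere(g)[:,::-1]; m=p.mean(0); print("key px",m,px2w(c,*m),px2w(c,*m,.06))
print("fwd",np.array(c["R"])[2], "pan depth",px2w(c,*w2px(c,[*r.x[:2],.075])))
b=cv2.inRange(hsv,(10,120,80),(25,255,255));b[:, :100]=0;b[110:]=0;b[:,170:]=0
p=np.argwhere(b)[:,::-1];print("head px",p.mean(0),p.min(0),p.max(0)); print(px2w(c,*p.mean(0)))
E
```

```text
296
ring [0.57677962 0.05287604 0.02229596] 0.0012531336203529253
key px [ 72.05045872 201.28440367] [ 0.47721481 -0.02956815  0.0650842 ] [ 0.47397638 -0.03127395  0.06      ]
fwd [-0.00226407 -0.28812046 -0.9575915 ] pan depth [0.57647142 0.05281005 0.07404597]
head px [127.19714286  89.49714286] [112  76] [143 103]
[0.57185102 0.08220667 0.11910287]
```

View pics/b.png

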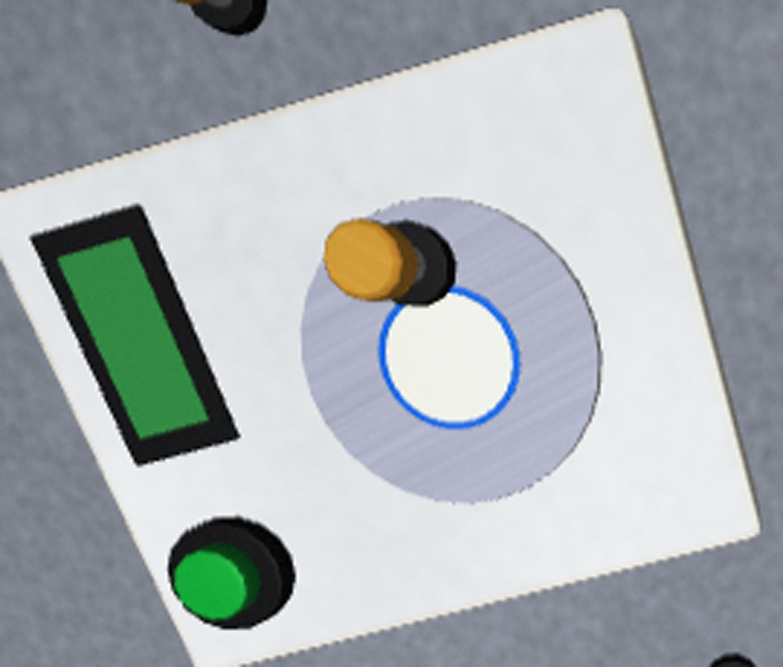

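The crop confirms the target: brass plunger on the pan, head ~(363,260) and foot ~(412,264). The ring is centred at ~(449,357) and the green key top is at ~(209,584).

```bash
python3 - <<'E'
from h import *
import pickle
c=pickle.load(open("c0.pkl","rb"))["wrist"]
h=px2w(c,363/2.9,260/2.9,.121);f=px2w(c,412/2.9,264/2.9,.085)
k=px2w(c,209/2.9,584/2.9)
print("head",h,"foot",f,"key",k)
C=np.array([.5767,.0528]);P=f[:2]*.5+h[:2]*.5
d=P-C;L=np.hypot(*d);x=d/L;print("L",L,"x",x,"yaw",np.arcsin(x[0]))
S=P+.034*x;T=bot.read_state()["ee_pos"];print("start tcp",S,"slide mm x,y,z",1e3*(S[1]-.0),1e3*(S[0]-T[0]),1e3*(T[2]-.092))
E
```

```text
head [0.57099463 0.08202443 0.121     ] foot [0.57153057 0.08206037 0.085     ] key [ 0.47723464 -0.02966573  0.06511352]
L 0.0297436263637845 x [-0.18280898  0.98314845] yaw -0.18384282165350993
start tcp [0.56504709 0.11546945] slide mm x,y,z 115.46944754758715 -109.3463802491058 116.25576957132105
```

{"op": "move_arm", "data": {
  "slide": [
    [40, -36, 0],
    [80, -72, 0],
    [115, -109, 10],
    [115, -109, 40],
    [115, -109, 60]
  ],
  "yaw": [-0.06, -0.12, -0.18, -0.18, -0.18],
  "gripper": [10, 10, 10, 10, 10]
}}

```text
time_s: 0.78
ee_pos: [0.5649, 0.1154, 0.1479]
tcp_rot: [-2.011, -2.413, 0.002]
ft_force: [0.5, 0.2, -0.0]
gripper_width: 0.104
grasp_force: 0.0
```

```bash
python3 - <<'E'
from h import *
s=bot.read_state();print(s["ee_pos"],s["tcp_rot"],s["gripper_width"],s["ft_force"])
E
```

```text
[0.56488827 0.11538779 0.14787403] [-2.01096448e+00 -2.41266292e+00  1.63292338e-03] 0.10355890089406845 [ 0.54447377  0.15284791 -0.03363109]
```

{"op": "move_arm", "data": {
  "slide": [
    [0, 0, 30],
    [0, 0, 48],
    [0, 0, 55],
    [0, 0, 56],
    [0, 0, 56]
  ],
  "yaw": [0, 0, 0, 0, 0],
  "gripper": [10, 10, 10, 10, 10]
}}

```text
time_s: 1.4
ee_pos: [0.567, 0.115, 0.0943]
tcp_rot: [2.012, 2.411, 0.002]
ft_force: [-0.5, -0.4, 0.1]
gripper_width: 0.102
grasp_force: 0.0
```

```bash
python3 - <<'E'
from h import *
a=viewer.camera("side");b=viewer.camera("scene")
def crop(c,k,w=55,h=42):
    u,v=w2px(c,[.57,.08,.1]).astype(int); f=c["frame"][v-h:v+h,u-w:u+w,::-1]; return cv2.resize(f,(550,420),interpolation=cv2.INTER_CUBIC)
cv2.imwrite("pics/c.png",cv2.resize(np.hstack([crop(a,1),crop(b,1)]),(800,306)))
E
```

```text
(no output)
```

View pics/c.png

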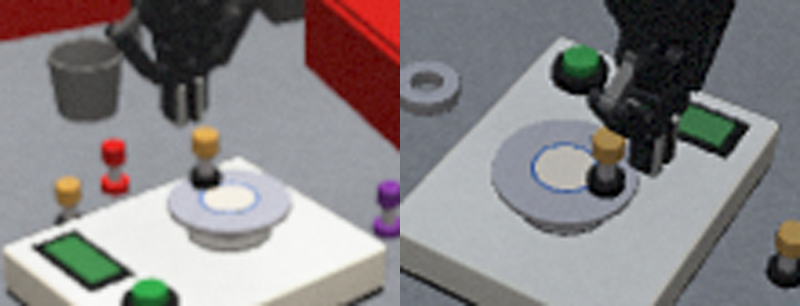

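Both crops show the plunger upright. The fingers are behind it, on the far side from the ring (tips at ~(185,120) on the left and ~(652,172) on the right). I'll check the tip height against the projection.

```bash
python3 - <<'E'
from h import *
s=bot.read_state();print(s["ee_pos"],s["ft_force"])
T=s["ee_pos"]
for n,o in(("side",0),("scene",400)):
    c=viewer.camera(n); u,v=w2px(c,[.57,.08,.1]).astype(int)
    for nm,X in(("tip",T-[0,0,.014]),("head",[.5712,.082,.121]),("foot",[.5712,.082,.075]),("tip+10",T-[0,0,.004])):
        p=w2px(c,X);print(n,nm,(p-[u-55,v-42])*[400/110,306/84]+[o,0])
E
```

```text
[0.56695303 0.11509106 0.09445915] [0.67523384 0.97033467 0.2235844 ]
side tip [183.66024652 158.56844728]
side head [203.5056156  130.55003512]
side foot [204.3218079  181.67486906]
side tip+10 [183.41615552 147.68416022]
scene tip [643.97387816 201.01339886]
scene head [606.08496114 132.89756699]
scene foot [602.18795754 183.60727354]
scene tip+10 [645.13604982 190.18968582]
```

```bash
python3 - <<'E'
from h import *
s=bot.read_state();T=s["ee_pos"];print(T,s["qpos"],s["gripper_width"])
out=[]
for n in("side","scene"):
    c=viewer.camera(n); u,v=w2px(c,[.57,.1,.1]).astype(int)
    f=c["frame"][v-30:v+30,u-40:u+40,::-1]; f=cv2.resize(f,(400,300),interpolation=cv2.INTER_CUBIC)
    p=((w2px(c,T-[0,0,.014])-[u-40,v-30])*5).astype(int); cv2.drawMarker(f,tuple(map(int,p)),(0,0,255),0,10,1)
    out.append(f)
    print(n,[np.round(px2w(c,uu,vv),3).tolist() for uu,vv in [w2px(c,T-[0,0,-.02])]])
cv2.imwrite("pics/d.png",np.hstack(out))
E
```

```text
[0.56663813 0.11512214 0.09421054] [ 1.57347086e-01  1.80190868e-01  1.92915386e+00  2.69894956e-05
  1.03067996e+00 -2.26394000e-02] 0.10264204687529689
side [[0.562, 0.103, 0.121]]
scene [[0.581, 0.126, 0.132]]
```

View pics/d.png

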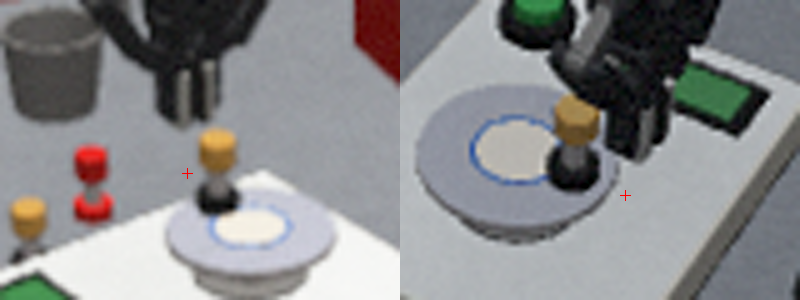

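The fingertips look higher than the marked expected tip (side: seen ~(185,125), expected (187,173)). I'll check with depth.

```bash
python3 - <<'E'
from h import *
T=bot.read_state()["ee_pos"]
for n in("side","scene"):
    c=viewer.camera(n); u,v=w2px(c,T-[0,0,.014]).astype(int)
    for du in(-3,0,3):
      print(n,u+du,[(vv,*np.round(px2w(c,u+du,vv),3).tolist()) for vv in range(v-16,v+3,2)])
c=viewer.camera("wrist");print("camC",-c["R"].T@c["t"],T)
u,v=w2px(c,T-[0,0,.014]);print(u,v)
save(c,"e.png",(100,150,400,384),2)
E
```

```text
side 231 [(168, 0.553, 0.105, 0.142), (170, 0.553, 0.105, 0.136), (172, 0.555, 0.109, 0.127), (174, 0.556, 0.112, 0.119), (176, 0.632, 0.311, 0.002), (178, 0.626, 0.297, 0.002), (180, 0.622, 0.287, -0.0), (182, 0.616, 0.271, 0.001), (184, 0.612, 0.261, -0.0), (186, 0.608, 0.25, -0.001)]
side 234 [(168, 0.56, 0.099, 0.143), (170, 0.561, 0.101, 0.136), (172, 0.563, 0.108, 0.126), (174, 0.561, 0.103, 0.122), (176, 0.64, 0.303, 0.003), (178, 0.635, 0.292, 0.002), (180, 0.632, 0.284, -0.001), (182, 0.627, 0.271, -0.001), (184, 0.619, 0.251, 0.003), (186, 0.616, 0.244, 0.0)]
side 237 [(168, 0.574, 0.11, 0.136), (170, 0.575, 0.114, 0.127), (172, 0.573, 0.109, 0.123), (174, 0.659, 0.324, -0.003), (176, 0.652, 0.305, 0.0), (178, 0.562, 0.082, 0.119), (180, 0.562, 0.082, 0.113), (182, 0.563, 0.086, 0.104), (184, 0.629, 0.25, 0.002), (186, 0.626, 0.242, -0.001)]
scene 285 [(196, 0.585, 0.116, 0.145), (198, 0.584, 0.115, 0.138), (200, 0.582, 0.114, 0.129), (202, 0.584, 0.116, 0.126), (204, 0.549, 0.089, 0.077), (206, 0.553, 0.092, 0.075), (208, 0.559, 0.098, 0.076), (210, 0.558, 0.098, 0.069), (212, 0.546, 0.089, 0.046), (214, 0.55, 0.093, 0.045)]
scene 288 [(196, 0.594, 0.132, 0.162), (198, 0.583, 0.123, 0.142), (200, 0.581, 0.122, 0.135), (202, 0.584, 0.125, 0.132), (204, 0.581, 0.124, 0.124), (206, 0.524, 0.079, 0.046), (208, 0.528, 0.083, 0.044), (210, 0.535, 0.089, 0.046), (212, 0.537, 0.092, 0.042), (214, 0.546, 0.099, 0.047)]
scene 291 [(196, 0.575, 0.125, 0.145), (198, 0.576, 0.126, 0.141), (200, 0.576, 0.127, 0.135), (202, 0.576, 0.127, 0.129), (204, 0.573, 0.126, 0.12), (206, 0.519, 0.085, 0.046), (208, 0.524, 0.089, 0.045), (210, 0.527, 0.093, 0.043), (212, 0.533, 0.098, 0.044), (214, 0.541, 0.104, 0.047)]
camC [0.55100202 0.18726115 0.2575645 ] [0.56635223 0.11507552 0.09388009]
256.8855713483331 222.35998909140946
```

View pics/e.png

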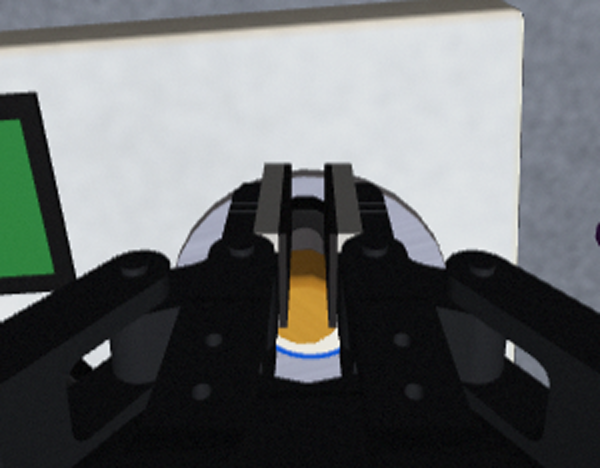

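The wrist crop shows both fingers straight, with the plunger's head (305,300) between and beyond them. I'll compare the wrist depth of the housing, and the tip depth in the first pictures.

```bash
python3 - <<'E'
from h import *
import pickle
c=viewer.camera("wrist")
for u,v in((250,180),(180,190),(330,190)): print("housing",px2w(c,u,v))
u,v=240,160+75
print("left tip px",[np.round(px2w(c,u,v),3).tolist() for u,v in((235,240),(237,250),(235,262),(272,240),(270,262))])
c0=pickle.load(open("c0.pkl","rb"))
T=np.array([.6744,0,.2083])
for n in("side","scene"):
    c=c0[n]
    # lowest points of gripper
    K,R,t=c["camera_matrix"],c["R"],c["t"]
    vv,uu=np.mgrid[:384,:512];r=np.stack([uu,vv,np.ones_like(uu)],-1)@np.linalg.inv(K).T*c["depth"][...,None]
    W=(r-t)@R
    m=(c["depth"]>0)&(abs(W[...,0]-T[0])<.08)&(abs(W[...,1])<.03)&(W[...,2]>.13)
    print(n,np.sort(W[m][:,2])[:8].round(3),W[m][:,:2].min(0),W[m][:,:2].max(0))
s=bot.read_state();print(s["ee_pos"],s["time_s"])
E
```

```text
housing [0.55838115 0.13238315 0.04397414]
housing [0.50909159 0.11598134 0.04479061]
housing [0.61803036 0.13517398 0.04310256]
left tip px [[0.554, 0.124, 0.128], [0.555, 0.124, 0.138], [0.555, 0.124, 0.149], [0.571, 0.127, 0.128], [0.569, 0.127, 0.149]]
side [0.243 0.244 0.245 0.245 0.245 0.246 0.246 0.246] [ 0.60019684 -0.0299907 ] [0.74971217 0.02992989]
scene [0.243 0.243 0.244 0.245 0.245 0.245 0.245 0.246] [ 0.59952173 -0.02859209] [0.74952125 0.02999747]
[0.56601142 0.11502718 0.09339407] 1.9
```

The reported pose fits the wrist view, but three cameras put the real tips about 24 mm above the reported TCP, not 14 mm below it. I'll go by the measured tips: lower most of the way and recheck by depth.

{"op": "move_arm", "data": {
  "slide": [
    [0, 0, 12],
    [0, 0, 22],
    [0, 0, 28],
    [0, 0, 32],
    [0, 0, 32]
  ],
  "yaw": [0, 0, 0, 0, 0],
  "gripper": [10, 10, 10, 10, 10]
}}

```text
time_s: 2.52
ee_pos: [0.5657, 0.1149, 0.0608]
tcp_rot: [-2.012, -2.412, 0.001]
ft_force: [-0.5, 0.6, 0.5]
gripper_width: 0.104
grasp_force: 0.0
```

```bash
cat >> h.py <<'E'
def cloud(c):
    K,R,t=c["camera_matrix"],c["R"],c["t"]
    vv,uu=np.mgrid[:384,:512];r=np.stack([uu,vv,np.ones_like(uu)],-1)@np.linalg.inv(K).T*c["depth"][...,None]
    return (r-t)@R, c["depth"]>0
def tips(T,k=2,zlo=.0):
    for n in("side","scene"):
        W,ok=cloud(viewer.camera(n))
        m=ok&(np.hypot(W[...,0]-T[0],W[...,1]-T[1])<.022)&(W[...,2]>.0765)
        P=W[m];i=np.argsort(P[:,2])[:10];print(n,P[i].round(3).tolist())
E
python3 - <<'E'
from h import *
s=bot.read_state();print(s["ee_pos"],s["ft_force"]);tips(s["ee_pos"])
c=viewer.camera("wrist");W,ok=cloud(c)
m=ok&(np.hypot(W[...,0]-.565,W[...,1]-.115)<.02)&(W[...,2]>.079);P=W[m];print(P[np.argsort(P[:,2])[:12]].round(3).tolist())
out=[]
for n in("side","scene"):
    c=viewer.camera(n); u,v=w2px(c,[.57,.1,.1]).astype(int)
    out.append(cv2.resize(c["frame"][v-30:v+30,u-40:u+40,::-1],(400,300),interpolation=cv2.INTER_CUBIC))
cv2.imwrite("pics/f.png",np.hstack(out))
E
```

```text
[0.56571971 0.11494671 0.06078689] [-0.51724758  0.63840524  0.53885081]
side [[0.573, 0.111, 0.083], [0.557, 0.117, 0.084], [0.562, 0.106, 0.085], [0.558, 0.105, 0.086], [0.571, 0.113, 0.086], [0.573, 0.119, 0.086], [0.565, 0.106, 0.087], [0.556, 0.108, 0.088], [0.553, 0.116, 0.088], [0.572, 0.107, 0.088]]
scene [[0.58, 0.101, 0.077], [0.572, 0.1, 0.077], [0.573, 0.095, 0.077], [0.569, 0.094, 0.077], [0.565, 0.094, 0.078], [0.573, 0.095, 0.081], [0.567, 0.095, 0.083], [0.574, 0.124, 0.083], [0.573, 0.095, 0.084], [0.572, 0.097, 0.085]]
[[0.57, 0.096, 0.079], [0.569, 0.096, 0.079], [0.566, 0.095, 0.079], [0.566, 0.095, 0.08], [0.569, 0.096, 0.08], [0.564, 0.095, 0.081], [0.568, 0.095, 0.081], [0.57, 0.096, 0.081], [0.568, 0.095, 0.082], [0.57, 0.096, 0.082], [0.568, 0.095, 0.082], [0.567, 0.095, 0.083]]
```

View pics/f.png

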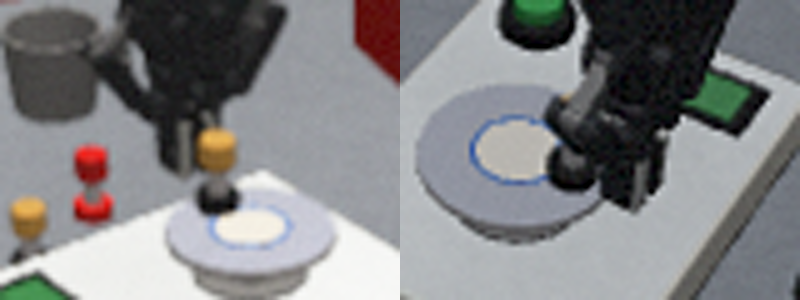

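The plunger is still upright and untouched, and the tips sit just behind its foot at z ≈ 0.083. I'll lower 4 mm more, then check that no gripper part leads the tips at head height.

{"op": "move_arm", "data": {
  "slide": [
    [0, 0, 2],
    [0, 0, 4],
    [0, 0, 4]
  ],
  "yaw": [0, 0, 0],
  "gripper": [10, 10, 10]
}}

```text
time_s: 3.15
ee_pos: [0.5658, 0.115, 0.057]
tcp_rot: [-2.013, -2.412, 0.001]
ft_force: [0.2, 0.6, -0.1]
gripper_width: 0.099
grasp_force: 0.0
```

```bash
python3 - <<'E'
from h import *
s=bot.read_state();T=s["ee_pos"];print(T,s["ft_force"]);tips(T)
x=np.array([-.183,.983])
for n in("side","wrist","scene"):
    W,ok=cloud(viewer.camera(n)); P=W[ok]
    P=P[(np.hypot(P[:,0]-.5712,P[:,1]-.082)>.016)&(np.hypot(P[:,0]-T[0],P[:,1]-T[1])<.06)]
    a=(P[:,:2]-T[:2])@x; l=(P[:,:2]-T[:2])@[.983,.183]
    for z0 in(.09,.1,.11,.12,.13):
        m=(P[:,2]>z0)&(P[:,2]<z0+.01)&(a<0.01)
        if m.any(): i=np.argsort(a[m])[:4];print(n,z0,(1e3*a[m][i]).round(),(1e3*l[m][i]).round())
E
```

```text
[0.56576028 0.11495451 0.05701626] [ 0.23435089  0.61720965 -0.10741903]
side [[0.558, 0.112, 0.079], [0.56, 0.11, 0.08], [0.575, 0.123, 0.08], [0.572, 0.116, 0.081], [0.575, 0.108, 0.081], [0.572, 0.108, 0.081], [0.555, 0.114, 0.082], [0.573, 0.111, 0.083], [0.566, 0.108, 0.083], [0.558, 0.111, 0.083]]
scene [[0.572, 0.1, 0.077], [0.578, 0.099, 0.077], [0.57, 0.098, 0.077], [0.574, 0.096, 0.078], [0.577, 0.112, 0.079], [0.567, 0.095, 0.079], [0.574, 0.125, 0.08], [0.571, 0.096, 0.08], [0.577, 0.118, 0.08], [0.576, 0.123, 0.081]]
side 0.09 [-12. -11. -11. -10.] [ -8.  -8.  -4. -10.]
side 0.1 [-10.  -9.  -9.  -9.] [-3. -9. -6. -2.]
side 0.11 [-15. -13. -13. -11.] [-6. -5.  2.  7.]
side 0.12 [-14. -14. -13. -13.] [-32. -12. -15. -11.]
side 0.13 [-18. -16. -14. -14.] [-10. -29.  16. -29.]
wrist 0.09 [4. 5. 5. 6.] [ 3. -6. -6.  3.]
wrist 0.1 [-11. -10. -10. -10.] [ 3. -6.  2.  3.]
wrist 0.11 [-11. -11. -11. -11.] [4. 3. 3. 3.]
wrist 0.12 [-12. -12. -12. -11.] [-8.  5. -8. -8.]
wrist 0.13 [-11. -11. -11. -11.] [ 27. -31. -33.  28.]
scene 0.09 [-5. -5. -5. -3.] [18. 18. 19. 16.]
scene 0.1 [-5. -5. -3. -3.] [18. 20. 18. 18.]
scene 0.11 [-10.  -7.   7.   7.] [-5. -5. 14. 14.]
scene 0.12 [-7. -2. -2.  4.] [35. 35. 10. 35.]
scene 0.13 [-11. -11.  -7.  -7.] [41. 38. 39. 10.]
```

{"op": "move_arm", "data": {
  "slide": [
    [-4, 0, 0],
    [-7, 0, 0],
    [-9, 0, 0],
    [-10.5, 0, 0],
    [-12, 0, 0]
  ],
  "yaw": [0, 0, 0, 0, 0],
  "gripper": [10, 10, 10, 10, 10]
}}

```text
time_s: 4.03
ee_pos: [0.5681, 0.1033, 0.0573]
tcp_rot: [-2.013, -2.412, -0.0]
ft_force: [-0.3, 0.4, -1.1]
gripper_width: 0.098
grasp_force: 0.5
```

```bash
cat >> h.py <<'E'
def plunger():
    out={}
    for n in("side","scene"):
        c=viewer.camera(n);W,ok=cloud(c);hsv=cv2.cvtColor(c["frame"],cv2.COLOR_RGB2HSV)
        near=ok&(np.hypot(W[...,0]-.5767,W[...,1]-.0528)<.055)
        b=near&(hsv[...,0]>8)&(hsv[...,0]<26)&(hsv[...,1]>110)&(W[...,2]>.09)
        k=near&(hsv[...,2]<75)&(W[...,2]>.072)&(W[...,2]<.0875)
        for nm,m in(("head",b),("foot",k)):
            if m.sum()>3:
                p=W[m];C=-c["R"].T@c["t"];d=(p.mean(0)-C)[:2];d/=np.hypot(*d)
                print(n,nm,m.sum(),"surf mean",p.mean(0).round(4),"zmax",p[:,2].max().round(4),"centre~",(p.mean(0)[:2]+d*(.006 if nm=="head" else .009)).round(4))
E
python3 - <<'E'
from h import *
s=bot.read_state();print(s["ee_pos"],s["ft_force"]);plunger()
E
```

```text
[0.56805409 0.10327394 0.05725407] [-0.33062977  0.39347895 -1.05892435]
side head 56 surf mean [0.5724 0.0768 0.135 ] zmax 0.4498 centre~ [0.5747 0.0824]
side foot 33 surf mean [0.5687 0.0777 0.082 ] zmax 0.0861 centre~ [0.5721 0.086 ]
scene foot 41 surf mean [0.5788 0.0838 0.0831] zmax 0.0873 centre~ [0.572  0.0779]
```

{"op": "move_arm", "data": {
  "slide": [
    [-1.5, 0, 0],
    [-3, 0, 0],
    [-4.5, 0, 0],
    [-6, 0, 0],
    [-7.5, 0, 0]
  ],
  "yaw": [0, 0, 0, 0, 0],
  "gripper": [10, 10, 10, 10, 10]
}}

```text
time_s: 4.75
ee_pos: [0.5695, 0.0957, 0.0573]
tcp_rot: [2.013, 2.412, 0.0]
ft_force: [0.1, 1.0, 0.1]
gripper_width: 0.097
grasp_force: 0.5
```

```bash
python3 - <<'E'
from h import *
s=bot.read_state();print(s["ee_pos"],s["ft_force"]);plunger()
out=[]
for n in("side","scene"):
    c=viewer.camera(n); u,v=w2px(c,[.57,.08,.1]).astype(int)
    out.append(cv2.resize(c["frame"][v-30:v+30,u-40:u+40,::-1],(400,300),interpolation=cv2.INTER_CUBIC))
cv2.imwrite("pics/g.png",np.hstack(out))
E
```

```text
[0.56952835 0.09568143 0.05725135] [0.11882796 0.99442487 0.06812592]
side head 53 surf mean [0.5723 0.0701 0.1153] zmax 0.1239 centre~ [0.5746 0.0756]
side foot 34 surf mean [0.5694 0.0716 0.0826] zmax 0.0875 centre~ [0.5728 0.08  ]
scene foot 45 surf mean [0.5795 0.0778 0.0831] zmax 0.0875 centre~ [0.5728 0.0718]
```

View pics/g.png

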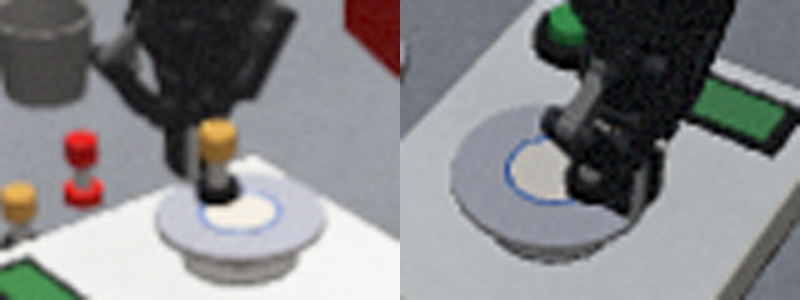

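The plunger slides upright: foot at ~(220,188) left, touching the ring, and the head moved by the same amount. I'll continue at the same slow pace.

{"op": "move_arm", "data": {
  "slide": [
    [-1.5, 0, 0],
    [-3, 0, 0],
    [-4.5, 0, 0],
    [-6, 0, 0],
    [-7.5, 0, 0]
  ],
  "yaw": [0, 0, 0, 0, 0],
  "gripper": [10, 10, 10, 10, 10]
}}

```text
time_s: 5.58
ee_pos: [0.5709, 0.0884, 0.0573]
tcp_rot: [-2.013, -2.412, -0.0]
ft_force: [-0.0, 1.3, 0.5]
gripper_width: 0.099
grasp_force: 0.5
```

```bash
python3 - <<'E'
from h import *
s=bot.read_state();print(s["ee_pos"],s["ft_force"]);plunger()
E
```

```text
[0.57085135 0.08835187 0.05727841] [-0.04223841  1.34973964  0.50872191]
side head 56 surf mean [0.5742 0.0628 0.1261] zmax 0.4507 centre~ [0.5765 0.0683]
side foot 38 surf mean [0.5709 0.0661 0.0823] zmax 0.0874 centre~ [0.5744 0.0744]
scene foot 40 surf mean [0.5821 0.0723 0.0832] zmax 0.0875 centre~ [0.5754 0.0663]
```

{"op": "move_arm", "data": {
  "slide": [
    [-1.5, 0, 0],
    [-3, 0, 0],
    [-4.5, 0, 0],
    [-6, 0, 0],
    [-7.5, 0, 0]
  ],
  "yaw": [0, 0, 0, 0, 0],
  "gripper": [10, 10, 10, 10, 10]
}}

```text
time_s: 6.3
ee_pos: [0.5722, 0.0809, 0.0573]
tcp_rot: [-2.013, -2.412, 0.0]
ft_force: [0.0, 0.6, 1.0]
gripper_width: 0.099
grasp_force: 0.5
```

{"op": "move_arm", "data": {
  "slide": [
    [-1.5, 0, 0],
    [-3, 0, 0],
    [-4.5, 0, 0],
    [-5, 0, 0],
    [-5, 0, 0]
  ],
  "yaw": [0, 0, 0, 0, 0],
  "gripper": [10, 10, 10, 10, 10]
}}

```text
time_s: 6.92
ee_pos: [0.5731, 0.0761, 0.0573]
tcp_rot: [2.013, 2.412, -0.0]
ft_force: [0.8, 0.3, 0.6]
gripper_width: 0.098
grasp_force: 0.3
```

{"op": "move_arm", "data": {
  "slide": [
    [4, 0, 0],
    [10, 0, 0],
    [20, 0, -10],
    [25, 0, -50],
    [25, 0, -90]
  ],
  "yaw": [0, 0, 0, 0, 0],
  "gripper": [10, 10, 10, 10, 10]
}}

```text
time_s: 7.55
ee_pos: [0.5681, 0.1018, 0.1485]
tcp_rot: [-2.011, -2.413, 0.001]
ft_force: [-0.4, -0.6, 0.6]
gripper_width: 0.098
grasp_force: 0.0
```

```bash
python3 - <<'E'
from h import *
s=bot.read_state();print(s["ee_pos"],s["ft_force"]);plunger()
out=[]
for n in("side","scene"):
    c=viewer.camera(n); u,v=w2px(c,[.577,.053,.09]).astype(int)
    out.append(cv2.resize(c["frame"][v-24:v+24,u-32:u+32,::-1],(400,300),interpolation=cv2.INTER_CUBIC))
cv2.imwrite("pics/i.png",np.hstack(out))
E
```

```text
[0.56805101 0.1017514  0.14847571] [-0.35748217 -0.61986456  0.5937674 ]
side head 61 surf mean [0.5813 0.0572 0.1663] zmax 0.3453 centre~ [0.5837 0.0627]
side foot 29 surf mean [0.5736 0.0476 0.082 ] zmax 0.0871 centre~ [0.5771 0.0558]
scene head 67 surf mean [0.5819 0.0593 0.1205] zmax 0.3274 centre~ [0.5775 0.0553]
scene foot 57 surf mean [0.5817 0.0587 0.0838] zmax 0.0874 centre~ [0.5751 0.0526]
```

View pics/i.png

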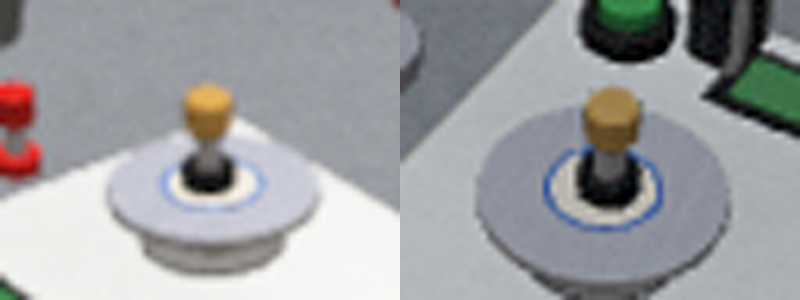

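The foot stands inside the ring with white all round it in both views (left (210,175), right (608,180)), and the plunger is upright. Now the key: shut the fingers and go over it.

{"op": "move_arm", "data": {
  "slide": [
    [-35, -35, 0],
    [-75, -75, 0],
    [-113, -113, 0],
    [-113, -113, 40],
    [-113, -113, 70]
  ],
  "yaw": [0, 0, 0, 0, 0],
  "gripper": [0, 0, 0, 0, 0]
}}

```text
time_s: 8.38
ee_pos: [0.4757, -0.0311, 0.0752]
tcp_rot: [-2.014, -2.409, 0.002]
ft_force: [0.3, 0.6, 0.8]
gripper_width: 0.002
grasp_force: 0.0
```

```bash
python3 - <<'E'
from h import *
s=bot.read_state();T=s["ee_pos"];print(T,s["ft_force"],s["gripper_width"])
for n in("side","scene"):
    c=viewer.camera(n);W,ok=cloud(c)
    m=ok&(np.hypot(W[...,0]-T[0],W[...,1]-T[1])<.02)&(W[...,2]>.075);P=W[m];i=np.argsort(P[:,2])[:8];print(n,P[i].round(3).tolist())
    hsv=cv2.cvtColor(c["frame"],cv2.COLOR_RGB2HSV)
    g=ok&(np.hypot(W[...,0]-.477,W[...,1]+.03)<.025)&(hsv[...,0]>50)&(hsv[...,0]<75)&(hsv[...,1]>130)
    P=W[g];print("key",len(P),P.mean(0).round(4) if len(P) else"",np.percentile(P[:,2],[5,50,95]) if len(P) else"")
plunger()
E
```

```text
[ 0.47567515 -0.03107171  0.07518354] [0.27409134 0.58789486 0.7523507 ] 0.002141460715999387
side [[0.485, -0.036, 0.098], [0.481, -0.039, 0.1], [0.473, -0.037, 0.101], [0.471, -0.036, 0.101], [0.477, -0.041, 0.102], [0.471, -0.044, 0.103], [0.473, -0.045, 0.103], [0.483, -0.041, 0.104]]
key 63 [ 0.4773 -0.0357  0.0638] [0.05681005 0.06531026 0.06857013]
scene [[0.478, -0.029, 0.094], [0.472, -0.021, 0.095], [0.479, -0.021, 0.095], [0.481, -0.034, 0.096], [0.477, -0.023, 0.096], [0.469, -0.02, 0.097], [0.477, -0.02, 0.098], [0.466, -0.019, 0.099]]
key 76 [ 0.4836 -0.0242  0.0687] [0.05273703 0.06609259 0.06982077]
side head 45 surf mean [0.575  0.0493 0.115 ] zmax 0.1235 centre~ [0.5773 0.0548]
side foot 28 surf mean [0.5739 0.0464 0.0822] zmax 0.0863 centre~ [0.5774 0.0547]
scene head 65 surf mean [0.5815 0.0588 0.117 ] zmax 0.1237 centre~ [0.5771 0.0548]
scene foot 53 surf mean [0.5814 0.0585 0.0833] zmax 0.0874 centre~ [0.5748 0.0524]
```

{"op": "move_arm", "data": {
  "slide": [
    [1, 1.5, 12],
    [1, 1.5, 22],
    [1, 1.5, 27],
    [1, 1.5, 29],
    [1, 1.5, 31]
  ],
  "yaw": [0, 0, 0, 0, 0],
  "gripper": [0, 0, 0, 0, 0]
}}

```text
time_s: 9.2
ee_pos: [0.4791, -0.0294, 0.0463]
tcp_rot: [2.013, 2.412, 0.0]
ft_force: [-0.1, -0.2, 0.4]
gripper_width: 0.003
grasp_force: 0.0
```

{"op": "move_arm", "data": {
  "slide": [
    [0, 0, 1],
    [0, 0, 2],
    [0, 0, 3],
    [0, 0, 3]
  ],
  "yaw": [0, 0, 0, 0],
  "gripper": [0, 0, 0, 0]
}}

```text
time_s: 9.7
ee_pos: [0.4792, -0.0294, 0.0435]
tcp_rot: [2.012, 2.412, 0.0]
ft_force: [-0.2, 0.2, 2.5]
gripper_width: -0.001
grasp_force: 1.1
```

{"op": "move_arm", "data": {
  "slide": [
    [0, -1.5, 1],
    [0, -1.5, 2],
    [0, -1.5, 3],
    [0, -1.5, 4],
    [0, -1.5, 4]
  ],
  "yaw": [0, 0, 0, 0, 0],
  "gripper": [0, 0, 0, 0, 0]
}}

```text
time_s: 10.32
ee_pos: [0.4786, -0.0297, 0.0398]
tcp_rot: [2.012, 2.411, 0.002]
ft_force: [4.3, 1.3, 4.3]
gripper_width: 0.004
grasp_force: 2.2
```

{"op": "move_arm", "data": {
  "slide": [
    [0, 0, 1],
    [0, 0, 2],
    [0, 0, 2]
  ],
  "yaw": [0, 0, 0],
  "gripper": [0, 0, 0]
}}

```text
time_s: 10.7
ee_pos: [0.4786, -0.0297, 0.0389]
tcp_rot: [2.012, 2.411, 0.002]
ft_force: [0.3, 2.3, 13.4]
gripper_width: -0.0
grasp_force: 6.8
```

{"op": "move_arm", "data": {
  "slide": [
    [0, 0, 1],
    [0, 0, 1]
  ],
  "yaw": [0, 0],
  "gripper": [0, 0]
}}

```text
time_s: 10.95
ee_pos: [0.4787, -0.0297, 0.0388]
tcp_rot: [2.012, 2.411, 0.001]
ft_force: [-2.5, 1.9, 20.5]
gripper_width: 0.003
grasp_force: 10.1
```

```bash
python3 - <<'E'
from h import *
s=bot.read_state();print(s["ee_pos"],s["ft_force"])
out=[]
for n in("side","scene"):
    c=viewer.camera(n); u,v=w2px(c,[.479,-.03,.07]).astype(int)
    out.append(cv2.resize(c["frame"][v-24:v+24,u-32:u+32,::-1],(400,300),interpolation=cv2.INTER_CUBIC))
cv2.imwrite("pics/j.png",np.hstack(out))
E
```

```text
[ 0.47865915 -0.02972283  0.03876518] [-2.4721056   1.8654474  20.45439193]
```

View pics/j.png

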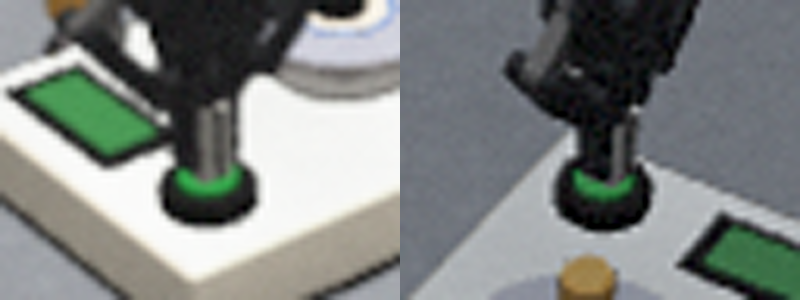

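The fingertips sit within the green cap ((210,180) left, (603,183) right). The cap is down at its hard stop at 20 N. I'll release it.

{"op": "move_arm", "data": {
  "slide": [
    [0, 0, -4],
    [0, 0, -12],
    [0, 0, -40],
    [0, 0, -80],
    [0, 0, -110]
  ],
  "yaw": [0, 0, 0, 0, 0],
  "gripper": [0, 0, 0, 0, 0]
}}

```text
time_s: 11.68
ee_pos: [0.4752, -0.0297, 0.1461]
tcp_rot: [-2.01, -2.409, 0.005]
ft_force: [0.6, -0.5, -0.2]
gripper_width: 0.0
grasp_force: 0.0
```

```bash
python3 - <<'E'
from h import *
s=bot.read_state();print(s["ee_pos"],s["ft_force"])
for n in("side","scene"):
    c=viewer.camera(n);W,ok=cloud(c);hsv=cv2.cvtColor(c["frame"],cv2.COLOR_RGB2HSV)
    g=ok&(np.hypot(W[...,0]-.477,W[...,1]+.03)<.025)&(hsv[...,0]>50)&(hsv[...,0]<75)&(hsv[...,1]>130)
    print("key",np.percentile(W[g][:,2],[5,50,95]))
plunger()
E
```

```text
[ 0.47522663 -0.0297011   0.14610382] [ 0.58447276 -0.46553843 -0.19814823]
key [0.05703559 0.06475558 0.06970506]
key [0.05774394 0.06687486 0.20749041]
side head 45 surf mean [0.5748 0.049  0.1152] zmax 0.1228 centre~ [0.5772 0.0545]
side foot 31 surf mean [0.574  0.0478 0.0821] zmax 0.087 centre~ [0.5775 0.0561]
scene head 65 surf mean [0.5816 0.0589 0.1171] zmax 0.1235 centre~ [0.5772 0.0548]
scene foot 55 surf mean [0.5821 0.0583 0.0835] zmax 0.0875 centre~ [0.5755 0.0522]
```

The key is back up, the plunger is centred and upright, and the arm is clear. Handing in.

```bash
python3 -c "
from cell import bot
print(bot.close_job())"
```

```text
the job is handed in; nothing more can be done
None
```

The plunger stands upright inside the blue ring, about 2 mm off centre. The green key was pressed to its stop and sprang back, and I handed the job in with the arm clear at about 12 s; the verdict was not shown.

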